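# Bring the salt shaker to the front of the locking spice carousel

### The job

Bring the salt shaker to the front of the spice carousel, over the sloping label tab, and lock the wheel there: push the lever at the carousel's right-hand side away from you to free the wheel, push the wheel round by the lobes of its rim, and push the lever back towards you until it is fully home. Push gently with the fingertips: grip and lift nothing, do not touch the shaker or the jars, which must stay standing in their collars, and leave the things on the worktop where they are.

Things in the scene. Friction and masses are not known exactly. Their poses are not given: they have to be found in the camera images.
- carousel_base: Fixed steel plate under the carousel, 276 mm wide, 6 mm thick, back corners cut off. Origin on the wheel's vertical axis, at worktop height. Its -x axis points to the front (to the robot, within 0.3 rad), where a sloping label tab with white paper, 64 mm wide, sticks out to 165 mm from the origin. 'Degrees' in other entries are counter-clockwise from above, from this body's +x.
- carousel_wheel (a joint): Angle of the grey metal wheel, rad, 0 at the start, growing counter-clockwise from above; it can turn more than a full turn either way. Light friction (about 1 N at the rim): it stops when no longer pushed. Its six places are every 60 degrees from 0. The rim is 216 mm across, from 20 to 42 mm above the worktop; below it is an index disc of 120 mm radius, 12 to 20 mm high, with six slots.
- rim_lobe (a point): Centre, 140 mm from the axis and 31 mm above the worktop, of one of the six equal lobes of the wheel's rim, which stand 60 degrees apart (at wheel angle 0 at 30, 90, 150, 210, 270, 330 degrees; this one at 90). Each is 26 mm wide with a round end, sticks out to 153 mm from the axis and reaches from 20 to 42 mm above the worktop. The gaps between lobes are about 115 mm.
- post_top (a point): Top of the thin post (12 mm, knob 22 mm across) on the wheel's axis, 116 mm above the worktop. Round it, 60 mm from the axis, are six collars, 49 mm inside, 20 mm high, on a floor 26 mm above the worktop; at wheel angle 0 they are at 0, 60, 120, 180 (the front), 240 and 300 degrees.
- index_lever (a joint): Angle of the flat steel lever, rad: 0 = fully home (its pin sits in a slot of the index disc, the wheel is locked), 0.45 = fully open; the pin is clear above 0.36. Grows as the knob goes away from the robot (base's +x). About 1 N at the knob moves it; it stays where it is left. The pin enters a slot when the wheel is within 2.5 degrees of a place, and centres it; elsewhere it stops at the disc.
- lever_pivot (a point): Vertical pivot of the lever, at (-0.0325, -0.1259) in the base's frame, 12 mm above the worktop. The lever is 14 mm wide and lies flat, 7 to 15 mm above the worktop. At angle 0 the knob is 66 mm from the pivot towards the base's -y; seen from above the lever turns counter-clockwise as it opens.
- lever_knob (a point): Centre of the upright black round knob on the lever's outer end, 30 mm above the worktop; the knob is 17 to 21 mm across, from 5 to 49 mm above the worktop, 66 mm from the lever's pivot, on the carousel's right-hand side (the base's -y).
- front_place (a point): The floor centre of the front place: the point, fixed in the base's frame at (-0.060, 0, 0.026), where the salt shaker must stand at the end.
- salt_shaker: The salt shaker: the only waisted one with a domed grey top, 44 mm across, 90 mm high; origin at the centre of its underside. It stands loose in one of the collars, at the start 60 or 120 degrees to the left or right of the front.
- jar_tall_1: Tall spice jar with a black flat cap, 41 mm across, 105 mm high, loose in the front collar at the start. Origin at the centre of its underside, as for the others.
- jar_tall_2: The same kind of tall jar, in another collar.
- jar_tall_3: The same kind of tall jar, in another collar.
- jar_short_1: Short glass jar with a flat steel cap, 42 mm across, 78 mm high, in another collar.
- jar_short_2: The same kind of short jar, in another collar.
- sauce_bottle: Bystander: squeeze bottle, 68 mm across, 200 mm high, standing to the far right; origin at the centre of its underside.
- deli_cup: Bystander: lidded cup, 72 mm across, 70 mm high, behind the carousel to the left; origin at the centre of its underside.
- ramekin: Bystander: white ramekin, 67 mm across, 42 mm high, in front of the carousel to the left; origin at the centre of its underside.
- probe_thermometer: Bystander: dial probe thermometer, 145 mm long, lying at the front right; origin at the middle of its underside.

How it is judged:
By the outcome, as a careful person would: the job done as asked, in the order asked, and still so for the second after the job is handed in, with the robot touching nothing.
It also fails if it takes over 67 s, if anything falls off the work surface, if the arm or the gripper's body presses on something with over 40 N, if the wrist force passes 120 N, or if a joint passes its speed limit or range.

### The arm

A 6-joint arm with a two-finger parallel gripper is mounted at the origin on a cart in front of the work surface, level with it; the furniture and walls round the work are solid. World frame = base frame: x ahead of the robot, y to its left, z up, the work surface at z = 0. Lengths are in m, angles in rad, forces in N, time in s.
With the tool pointing down it reaches from about 0.25 to 0.775 m from the base axis. Payload 4 kg.
Tool frame: the origin (TCP) lies at the very end of the fingers, on their centre line; the grasp point (between the pads) lies 19 mm behind it (robot.pinch_z is the distance from the TCP to the grasp point, in m); z points along the fingers, y is the line along which they close (so a half turn about z gives the same grasp; the last joint's range is limited). The gripper opens to 94 mm and grips with 3 to 60 N. Pads are 16 mm wide; open, the fingers measure 119 mm over their backs; the gripper's body (75 mm by 177 mm) begins 78 mm behind the grasp point.
Start: joints at [1.09, 0.087, 1.371, -0, 1.684, -0.103], TCP at [0.203, 0.511, 0.206] pointing down, gripper open.
Joint ranges: [-3.1, 3.1], [-0.76, 2.03], [0.27, 2.55], [-1.08, 4.22], [0.17, 2.65], [-2.57, 2.57]. Speed limits (rad/s): [2.79, 2.79, 3.14, 3.14, 3.14, 3.14].

### API

Orientations are given as [roll, pitch, yaw] about the fixed x, y, z axes, in that order (R = Rz(yaw) Ry(pitch) Rx(roll)).
In Python, from bench import robot gives the robot as it stands.
- The arm moves only by the tool arm_command, never from a script. Its argument "targets" is one flat list of numbers, 7 for each row, row after row: the turn, a rotation vector about the tool's x, y, z in degrees, then the shift along the tool's x, y, z in mm, then the closure, from -1 (fully open) to 1 (shut). In form: [ax, ay, az, x, y, z, hand, ax, ay, az, x, y, z, hand, ...]. A call has 1 to 20 rows; each row is the pose to reach, as a shift and turn from the pose commanded when the call began, along the tool's axes at that moment; what a row does not reach only later rows make up. A row lasts 1/10 s, in which the tool goes at most 50 mm and 8.59 degrees, less where a joint would pass 70% of its speed; a pose out of reach is approached as far as the arm can. A call with a gripper value outside its range is refused whole. The fingers move at their own pace and stop on an object; the grip force is fixed at half the most. Time passes only in rows, so rows that repeat a pose let the fingers close. It gives the time, the measured TCP pose, the force, the opening and the grip force at its end, in the units of the state.
- robot.get_obs(): the state, without advancing time (a new reading comes with each control period).
- robot.snapshot(name): name is "scene" or "side" or "wrist"; returns a dict with "color" (480x640x3 uint8, red, green, blue), "range_z" (480x640 float32, m along the optical axis (not along the pixel's ray), 0 where there is no reading), "fx", "fy", "cx", "cy" (pixels), "T" (4x4, takes a point from camera to world coordinates); the wrist camera has in their place "T_tool_cam" (4x4, takes a point from camera to tool coordinates, whose origin is the TCP and whose axes are the flange's). Camera axes: x right, y down, z forward; pixel columns grow to the right and rows downward; lengths in m; the calibration is good to about 2 mm. A picture is of the moment at which its call begins: read the wrist's pose just before it.
- robot.close_job(): hands the job in; it is judged then, once.
The state is a dict: "time": time; "joint_positions": joint angles; "qvel": joint speeds; "joint_torque": joint torques, N m; "tool_pos": TCP position; "ee_rot": TCP orientation; "wrist_force": force on the tool from outside, world axes, zero at the start; "wrist_torque": the same for the moment, N m; "width": finger opening in m; "finger_force": force on a finger pad.
Only numpy, scipy, OpenCV 4.12 (cv2) and the standard library are available. Lean on these libraries where they do the work, as an engineer would, in place of code of your own. Each camera call takes 0.05 s, during which the arm holds its last target. There are 200 camera calls.

## Working session

There is one attempt and no reset: what is moved stays moved. The work goes in short steps, Python scripts to look and compute and a tool call to move; the robot and the scene stay as the last step left them, time stands still between calls to the robot, and variables do not carry over. Pictures are saved under pics/ and viewed, at most 10 in all, crops included, and the job is handed in when it is done.

Besides the shell and the picture viewer there is one more tool, called as name(argument=value, ...) on one line, values as JSON. arm_command: Moves the arm, as the interface text tells. Its arguments: {"type":"object","properties":{"targets":{"type":"array"}},"required":["targets"]}

```bash
mkdir -p pics; cat > h.py <<'E'
from bench import robot
import numpy as np, cv2
def snap(n,f=None):
    s=robot.snapshot(n)
    if f: cv2.imwrite('pics/'+f,s['color'][:,:,::-1])
    return s
def cloud(s,T=None):
    T=s['T'] if T is None else T
    z=s['range_z'];v,u=np.indices(z.shape)
    P=np.stack([(u-s['cx'])/s['fx']*z,(v-s['cy'])/s['fy']*z,z],-1)
    return P@T[:3,:3].T+T[:3,3]
E
python3 - <<'E'
from h import *
o=robot.get_obs();print(o['time'],o['tool_pos'],o['ee_rot'],o['width'])
for n in('scene','side'):
    s=snap(n,n+'.png');np.savez(n+'.npz',**s);print(s['T'].round(3))
E
```

```text
0.0 [0.20262216 0.51071968 0.20431956] [-3.13938397e+00 -2.00432502e-04  2.76385363e+00] 0.09399257276472074
[[-0.554 -0.576  0.6   -0.305]
 [-0.832  0.403 -0.381  0.476]
 [-0.022 -0.711 -0.703  1.1  ]
 [ 0.     0.     0.     1.   ]]
[[ 0.94  -0.212  0.269  0.215]
 [-0.342 -0.556  0.757 -0.918]
 [-0.011 -0.804 -0.595  0.787]
 [ 0.     0.     0.     1.   ]]
```

View pics/scene.png

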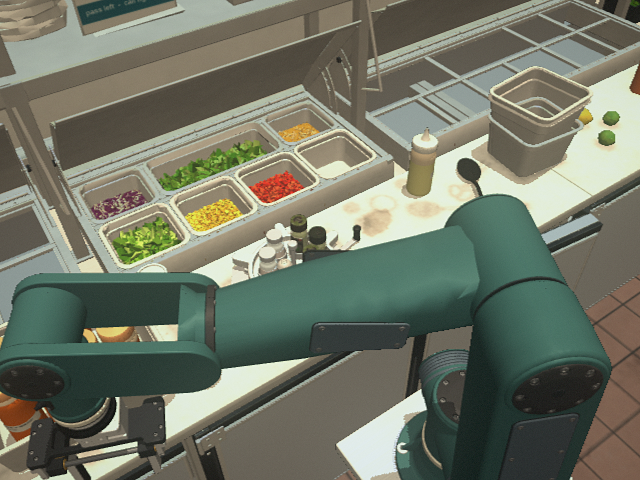

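View pics/side.png

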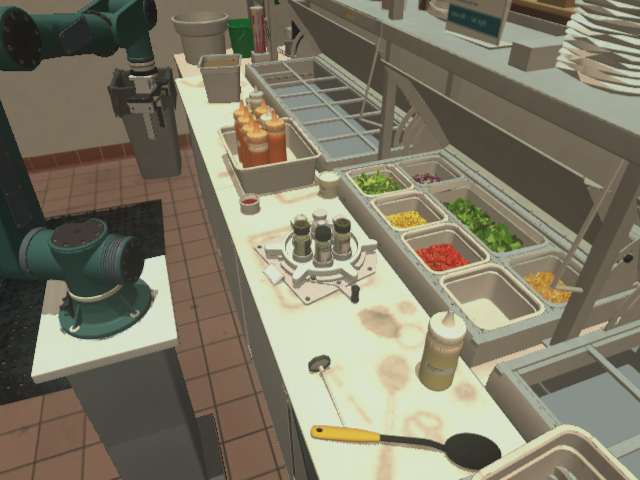

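The side view shows the carousel at about (315,250), its knob at (355,293), and the label tab at (272,273). The scene view is mostly hidden by the arm. I'll enlarge the side view and measure from it.

```bash
python3 - <<'E'
from h import *
s=dict(np.load('side.npz'));
c=s['color'][200:310,240:390,::-1];cv2.imwrite('pics/c.png',cv2.resize(c,None,fx=5,fy=5,interpolation=cv2.INTER_CUBIC))
P=cloud(s)
for n,(u,v) in dict(knob=(355,290),tab=(272,273),plate=(310,298),bottle=(440,350)).items(): print(n,P[v,u].round(3))
# rows of top points above 0.06 in area
m=(P[...,2]>.06)&(P[...,0]>.25)&(P[...,0]<.75)&(abs(P[...,1])<.35)&(P[...,2]<.14)
m[:,400:]=0
n,l,st,ce=cv2.connectedComponentsWithStats(m.astype(np.uint8))
for i in range(1,n):
    if st[i,4]>20: print(st[i],P[l==i].mean(0).round(3),P[l==i].max(0).round(3))
E
```

```text
knob [ 0.561 -0.205  0.046]
tab [ 0.402 -0.04   0.014]
plate [ 0.467 -0.15   0.003]
bottle [ 0.604 -0.481  0.126]
[318 171  22  13 236] [0.686 0.291 0.067] [0.723 0.33  0.073]
[312 209  19  49 718] [ 0.54  -0.034  0.102] [0.586 0.075 0.134]
[293 214  17  38 539] [ 0.492 -0.019  0.105] [0.525 0.053 0.135]
[332 214  19  36 547] [ 0.59  -0.046  0.103] [0.628 0.031 0.136]
```

View pics/c.png

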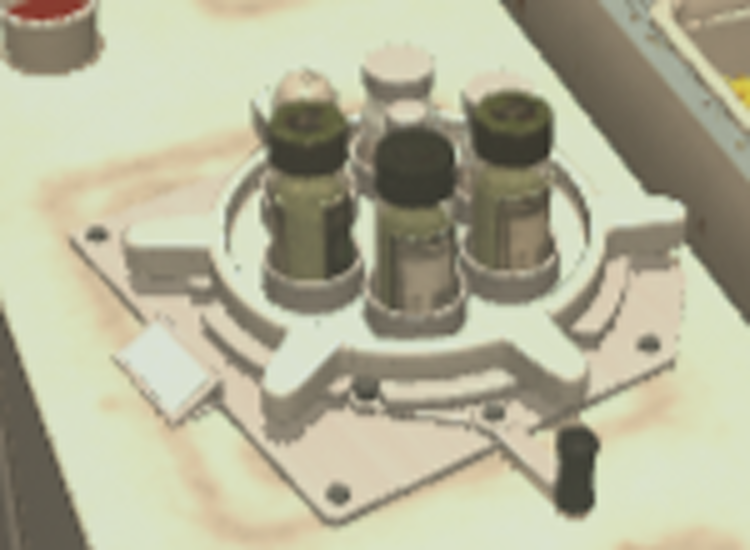

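The crop shows the tab at (165,370) and the black jar above it. The domed shaker is at (305,85), one place to the left of the front (120°), so the wheel must turn +60°. The knob is at (577,470). Next I'll fit the base pose.

```bash
python3 - <<'E'
from h import *
s=dict(np.load('side.npz'));P=cloud(s);C=s['color'].astype(int)
top=(abs(P[...,2]-.132)<.006);top[:,400:]=0;top[:200]=0
n,l,st,ce=cv2.connectedComponentsWithStats((top&(P[...,0]>.4)&(P[...,0]<.7)&(abs(P[...,1])<.15)).astype(np.uint8))
W=[]
for i in range(1,n):
    if st[i,4]>25:
        q=P[l==i]; c,r=cv2.minEnclosingCircle(q[:,:2].astype(np.float32)); print(st[i],q.mean(0).round(4),np.round(c,4),round(r,4)); W.append(q.mean(0)[:2])
k=(C.max(-1)<70)&(P[...,2]>.044)&(P[...,2]<.056)
k[:280]=0;k[:,:345]=0;k[305:]=0;k[:,366:]=0
q=P[k];print('knobtop',len(q),q.mean(0).round(4));
W=sorted(W,key=lambda a:a[0])[:3]
W.append(q.mean(0)[:2]);W=np.array(W)
B=np.array([[-.06,0],[-.03,-.052],[.03,-.052],[-.0325,-.1919]])
def fit(B,W):
    b=B-B.mean(0);w=W-W.mean(0)
    a=np.arctan2((b[:,0]*w[:,1]-b[:,1]*w[:,0]).sum(),(b*w).sum())
    R=np.array([[np.cos(a),-np.sin(a)],[np.sin(a),np.cos(a)]]);t=W.mean(0)-R@B.mean(0)
    print('yaw',a,'t',t,'res',(B@R.T+t-W).round(4).tolist());return a,t
fit(B,W)
E
```

```text
[334 218  16  10 133] [ 0.5909 -0.0486  0.1309] [ 0.5915 -0.047 ] 0.0211
[293 220  16  11 134] [ 0.4911 -0.0196  0.1308] [ 0.4933 -0.0177] 0.022
[315 225  16  11 141] [ 0.5333 -0.062   0.1307] [ 0.5337 -0.0595] 0.021
knobtop 0 [nan nan nan]
yaw nan t [nan nan] res [[nan, nan], [nan, nan], [nan, nan], [nan, nan]]<stdin>:11: RuntimeWarning: Mean of empty slice.
  ret = um.true_divide(
<stdin>:13: RuntimeWarning: Mean of empty slice.
```

Fit: centre is about (0.550,-0.004) and yaw about 13.8°. The predicted knob (0.564,-0.198) and tab both match what I measured. Next I move to above the robot's side of the knob, with the tool axes aligned to the base and the fingers shut.

arm_command(targets=[0, 0, 144.6, -556, -559, 0, 1, 0, 0, 144.6, -556, -559, 0, 1, 0, 0, 144.6, -556, -559, 0, 1, 0, 0, 144.6, -556, -559, 0, 1, 0, 0, 144.6, -556, -559, 0, 1, 0, 0, 144.6, -556, -559, 0, 1, 0, 0, 144.6, -556, -559, 0, 1, 0, 0, 144.6, -556, -559, 0, 1, 0, 0, 144.6, -556, -559, 0, 1, 0, 0, 144.6, -556, -559, 0, 1, 0, 0, 144.6, -556, -559, 0, 1, 0, 0, 144.6, -556, -559, 0, 1, 0, 0, 144.6, -556, -559, 0, 1, 0, 0, 144.6, -556, -559, 0, 1, 0, 0, 144.6, -556, -559, 0, 1, 0, 0, 144.6, -556, -559, 0, 1, 0, 0, 144.6, -556, -559, 0, 1, 0, 0, 144.6, -556, -559, 0, 1, 0, 0, 144.6, -556, -559, 0, 1, 0, 0, 144.6, -556, -559, 0, 1])

```text
time: 2.1
tool_pos: [0.5133, -0.2126, 0.2056]
ee_rot: [-3.141, -0.0, 0.243]
wrist_force: [-0.1, -0.6, 0.8]
width: 0.0007
finger_force: 0.0
```

```bash
cat >> h.py <<'E'
from scipy.spatial.transform import Rotation as Ro
def inbase(p,c=(.550,-.004),a=.241):
    d=np.asarray(p)[...,:2]-c; return np.stack([np.cos(a)*d[...,0]+np.sin(a)*d[...,1],-np.sin(a)*d[...,0]+np.cos(a)*d[...,1]],-1)
def wrist(f):
    o=robot.get_obs();s=snap('wrist',f)
    T=np.eye(4);T[:3,:3]=Ro.from_euler('xyz',o['ee_rot']).as_matrix();T[:3,3]=o['tool_pos']
    T=T@s['T_tool_cam'];return s,T,cloud(s,T)
def state():
    o=robot.get_obs();print('t',round(o['time'],2),'tcp',o['tool_pos'].round(4),'rot',o['ee_rot'].round(3),'F',o['wrist_force'].round(1),'w',round(o['width'],4),'base',inbase(o['tool_pos']).round(4),'q6',o['joint_positions'].round(2))
E
python3 - <<'E'
from h import *
state()
s,T,P=wrist('w1.png');np.savez('w1.npz',P=P,T=T,**{k:s[k] for k in('color','range_z','fx','fy','cx','cy')})
C=s['color'].astype(int)
k=(C.max(-1)<70)&(P[...,2]>.04)&(P[...,2]<.06)
n,l,st,ce=cv2.connectedComponentsWithStats(k.astype(np.uint8))
for i in range(1,n):
    if st[i,4]>30: q=P[l==i];print(st[i],q.mean(0).round(4),inbase(q.mean(0)).round(4))
s=snap('side','side2.png')
E
```

```text
t 2.1 tcp [ 0.5133 -0.2126  0.2056] rot [-3.141 -0.     0.243] F [-0.1 -0.6  0.8] w 0.0007 base [-0.0854 -0.1938] q6 [-0.49  0.1   1.36  0.    1.68  0.83]
[95 11 17 25 58] [ 0.6292 -0.009   0.0426] [ 0.0757 -0.0237]
[ 39  55  18  48 175] [0.577  0.031  0.0426] [0.0346 0.0275]
[151  55  22  48 255] [ 0.5973 -0.0634  0.0492] [ 0.0318 -0.069 ]
[167  55  14  54  78] [ 0.5985 -0.0697  0.0419] [ 0.0314 -0.0754]
[ 79 111  20  14 189] [ 0.555  -0.0073  0.0504] [ 0.0041 -0.0044]
[163 124  25  49  75] [ 0.5484 -0.081   0.0419] [-0.0199 -0.0744]
[ 51 130  18  39 137] [0.5226 0.0177 0.0425] [-0.0215  0.0276]
[159 134  21  44 229] [ 0.5434 -0.0773  0.0486] [-0.0239 -0.0696]
[581 142  33  54 766] [ 0.6178 -0.4292  0.0504] [-0.0356 -0.4291]
[304 145  24  25 433] [ 0.5689 -0.1966  0.0467] [-0.0276 -0.1916]
[ 50 149  11  21  42] [0.512  0.0213 0.0431] [-0.0308  0.0336]
[123 187  10  24  42] [ 0.4935 -0.0426  0.042 ] [-0.064 -0.024]
[111 190  15  16 116] [ 0.4945 -0.0368  0.0513] [-0.0617 -0.0186]
[426 331  19  25 202] [ 0.4201 -0.3587  0.044 ] [-0.2108 -0.3134]
```

View pics/w1.png

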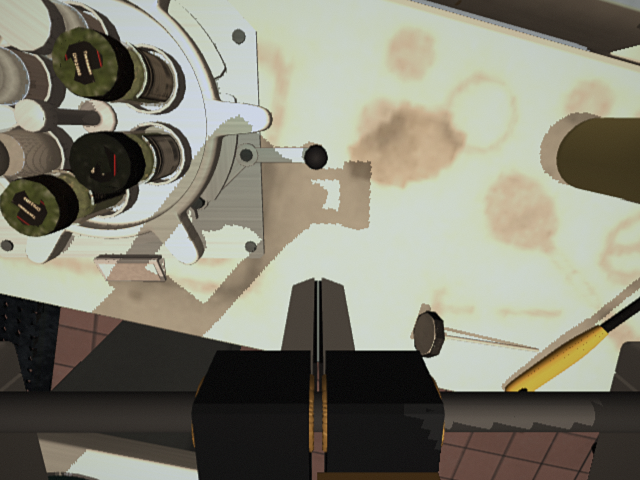

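The wrist view shows the knob at (316,157), the pivot at (247,156) and the post top at (35,113). The lever lies along the tool's y axis, so the yaw is right. I'll cast rays for a refined centre.

```bash
python3 - <<'E'
from h import *
d=np.load('w1.npz');T=d['T']
def ray(u,v,z):
    r=T[:3,:3]@np.array([(u-d['cx'])/d['fx'],(v-d['cy'])/d['fy'],1]);return T[:3,3]+r*(z-T[2,3])/r[2]
for n,a,b in(('knobtop',(316,157,.049),(-.0325,-.1919)),('pivot',(247,156,.015),(-.0325,-.1259)),('post',(35,113,.114),(0,0)),('lobe270end',(270,118,.042),(0,-.153)),('lobe210end',(190,260,.042),(-.1325,-.0765))):
    p=ray(*a);print(n,p.round(4),inbase(p).round(4),b)
E
```

```text
knobtop [ 0.5692 -0.197   0.049 ] [-0.0275 -0.192 ] (-0.0325, -0.1919)
pivot [ 0.5519 -0.1342  0.015 ] [-0.0293 -0.1269] (-0.0325, -0.1259)
post [ 0.5567 -0.0068  0.114 ] [ 0.0058 -0.0043] (0, 0)
lobe270end [ 0.5908 -0.1514  0.042 ] [ 0.0044 -0.1529] (0, -0.153)
lobe210end [ 0.4475 -0.1047  0.042 ] [-0.1235 -0.0733] (-0.1325, -0.0765)
```

arm_command(targets=[0, 0, 0, 0, 0, 50, 1, 0, 0, 0, 0, 0, 100, 1, 0, 0, 0, 0, 0, 150, 1, 0, 0, 0, 0, 0, 183, 1, 0, 0, 0, 0, 0, 183, 1, 0, 0, 0, 20, 0, 183, 1, 0, 0, 0, 32, 0, 183, 1, 0, 0, 0, 38, 0, 183, 1, 0, 0, 0, 43, 0, 183, 1, 0, 0, 0, 48, 0, 183, 1, 0, 0, 0, 53, 0, 183, 1, 0, 0, 0, 57, 0, 183, 1, 0, 0, 0, 61, 0, 183, 1, 0, 0, 0, 61, 0, 183, 1])

```text
time: 3.6
tool_pos: [0.5731, -0.1985, 0.0221]
ee_rot: [-3.141, -0.0, 0.24]
wrist_force: [0.0, -0.2, 0.0]
width: 0.0004
finger_force: 0.1
```

```bash
sed -i 's/c=(.550,-.004),a=.241/c=(.555,-.005),a=.243/' h.py; cat >> h.py <<'E'
def knob():
    s=snap('side');P=cloud(s);k=(s['color'].max(-1)<80)&(P[...,2]>.005)&(P[...,2]<.06)&(P[...,1]<-.15)&(P[...,1]>-.24)&(P[...,0]>.5)&(P[...,0]<.68)
    n,l,st,ce=cv2.connectedComponentsWithStats(k.astype(np.uint8))
    for i in range(1,n):
        if st[i,4]>15:q=P[l==i];print('knob?',st[i],inbase(np.median(q,0)).round(4),q[:,2].min().round(3),q[:,2].max().round(3))
E
python3 - <<'E'
from h import *
state();knob();wrist('w2.png')
E
```

```text
t 3.6 tcp [ 0.5731 -0.1985  0.0221] rot [-3.141 -0.     0.24 ] F [ 0.  -0.2  0. ] w 0.0004 base [-0.029  -0.1922] q6 [-0.43  0.31  1.48  0.    1.35  0.9 ]
```

View pics/w2.png

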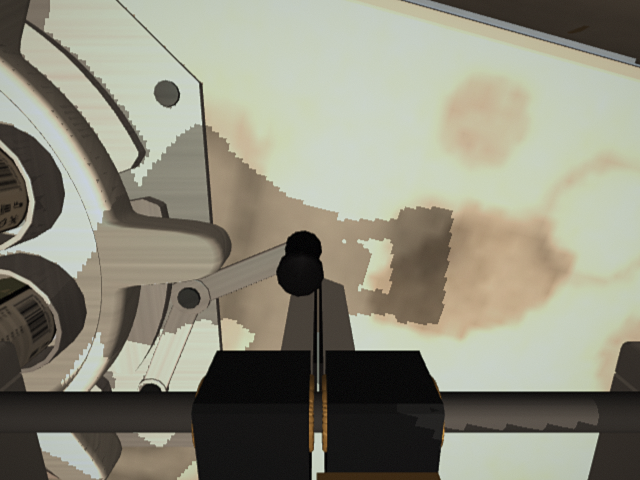

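The lever has swung to about 24° (pivot at (188,297), knob base at (303,243)). I'll push a little further to reach the stop.

arm_command(targets=[0, 0, 0, 2, 0, 0, 1, 0, 0, 0, 4, 0, 0, 1, 0, 0, 0, 6, 0, 0, 1, 0, 0, 0, 8, 0, 0, 1])

```text
time: 4.1
tool_pos: [0.5767, -0.1975, 0.022]
ee_rot: [-3.14, 0.009, 0.24]
wrist_force: [-13.0, -1.4, 7.1]
width: -0.0001
finger_force: 6.6
```

At the stop: the force rose to 13 N with the lever fully open. I'll back off, rise and go to above the left side of the wheel.

arm_command(targets=[0, 0, 0, -30, 0, 0, 1, 0, 0, 0, -60, 0, 0, 1, 0, 0, 0, -60, 0, -50, 1, 0, 0, 0, -60, 0, -100, 1, 0, 0, 0, -60, 0, -150, 1, 0, 0, 0, -60, 0, -183, 1, 0, 0, 6, -58, -50, -183, 1, 0, 0, 12, -58, -100, -183, 1, 0, 0, 18, -58, -150, -183, 1, 0, 0, 24, -58, -200, -183, 1, 0, 0, 30, -58, -250, -183, 1, 0, 0, 35, -58, -300, -183, 1, 0, 0, 35, -58, -305, -183, 1, 0, 0, 35, -58, -305, -183, 1])

```text
time: 5.5
tool_pos: [0.4519, 0.0865, 0.206]
ee_rot: [-3.141, -0.002, -0.367]
wrist_force: [-0.7, -0.9, 0.4]
width: 0.0008
finger_force: 0.0
```

```bash
python3 - <<'E'
from h import *
state();s,T,P=wrist('w3.png')
q=cloud(snap('side','side3.png'))[205,250];print('ramekin',q.round(3))
E
```

```text
t 5.5 tcp [0.4519 0.0865 0.206 ] rot [-3.141e+00 -2.000e-03 -3.670e-01] F [-0.7 -0.9  0.4] w 0.0008 base [-0.0781  0.1137] q6 [ 0.07 -0.12  1.57 -0.    1.69  2.  ]
ramekin [0.418 0.261 0.038]
```

View pics/w3.png

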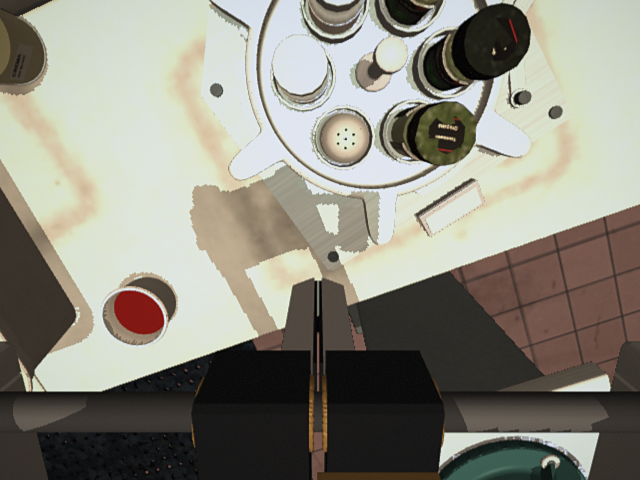

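The wrist view confirms the domed shaker at (345,135), just left of the front jar at (442,135). The lobes are at (245,160) and (378,240), and the descent gap between them is free. I'll work out the arc numbers.

```bash
cat > arc.py <<'E'
import sys;from h import *
# arc rows from the present pose: thetas (deg), r
def arc(ths,r=.138,z=.028,c=(.555,-.005),a=.243,k=.64):
    o=robot.get_obs();R=Ro.from_euler('xyz',o['ee_rot']).as_matrix();az0=np.degrees(a-o['ee_rot'][2])
    for t in ths:
        b=a+np.radians(t);p=np.array([c[0]+r*np.cos(b),c[1]+r*np.sin(b),z])
        print(t,round(k*(180-t)-az0),*(R.T@(p-o['tool_pos'])*1000).round().astype(int))
if __name__=='__main__': state();arc([float(x) for x in sys.argv[1:]])
E
python3 arc.py 125 130 134 138 142 146 150 154 158 162 166 170 174 178 182 186 190
```

```text
t 5.6 tcp [0.4523 0.0846 0.2056] rot [ 3.141e+00 -1.000e-03 -3.710e-01] F [-0.2 -0.3 -0.2] w 0.0002 base [-0.0782  0.1117] q6 [ 0.06 -0.12  1.57 -0.    1.69  2.  ]
125.0 0 -2 -1 178
130.0 -3 -5 11 178
134.0 -6 -7 20 178
138.0 -8 -9 30 178
142.0 -11 -10 39 178
146.0 -13 -10 49 178
150.0 -16 -9 59 178
154.0 -19 -8 68 178
158.0 -21 -6 78 178
162.0 -24 -4 87 178
166.0 -26 -1 96 178
170.0 -29 3 105 178
174.0 -31 8 114 178
178.0 -34 13 122 178
182.0 -36 18 130 178
186.0 -39 24 137 178
190.0 -42 31 144 178
```

arm_command(targets=[0, 0, 0, -2, -1, 50, 1, 0, 0, 0, -2, -1, 100, 1, 0, 0, 0, -2, -1, 150, 1, 0, 0, 0, -2, -1, 178, 1, 0, 0, 0, -2, -1, 178, 1, 0, 0, -3, -5, 11, 178, 1, 0, 0, -6, -7, 20, 178, 1, 0, 0, -7, -8, 25, 178, 1, 0, 0, -8, -9, 30, 178, 1, 0, 0, -9, -9, 34, 178, 1, 0, 0, -11, -10, 39, 178, 1, 0, 0, -12, -10, 44, 178, 1, 0, 0, -13, -10, 49, 178, 1, 0, 0, -14, -10, 54, 178, 1, 0, 0, -16, -9, 59, 178, 1, 0, 0, -17, -9, 63, 178, 1, 0, 0, -19, -8, 68, 178, 1])

```text
time: 7.3
tool_pos: [0.4192, 0.0248, 0.0274]
ee_rot: [-3.141, 0.0, -0.038]
wrist_force: [0.1, 0.9, 0.2]
width: 0.0004
finger_force: 0.4
```

```bash
python3 arc.py 156 158 160 162 164 166 168 170 172 174 176 178 180 182 184 186 188 190 192 194; python3 -c "
from h import *
wrist('w4.png')"
```

```text
t 7.3 tcp [0.4192 0.0248 0.0274] rot [-3.141  0.    -0.038] F [0.1 0.9 0.2] w 0.0004 base [-0.1246  0.0616] q6 [-0.08 -0.1   1.92  0.    1.32  1.53]
156.0 -1 0 6 -1
158.0 -2 0 10 -1
160.0 -3 -1 15 -1
162.0 -5 -1 20 -1
164.0 -6 -1 25 -1
166.0 -7 -1 30 -1
168.0 -8 -1 35 -1
170.0 -10 0 39 -1
172.0 -11 0 44 -1
174.0 -12 1 49 -1
176.0 -14 2 54 -1
178.0 -15 3 58 -1
180.0 -16 4 63 -1
182.0 -17 6 68 -1
184.0 -19 7 72 -1
186.0 -20 9 77 -1
188.0 -21 11 81 -1
190.0 -22 13 85 -1
192.0 -24 15 90 -1
194.0 -25 17 94 -1
```

View pics/w4.png

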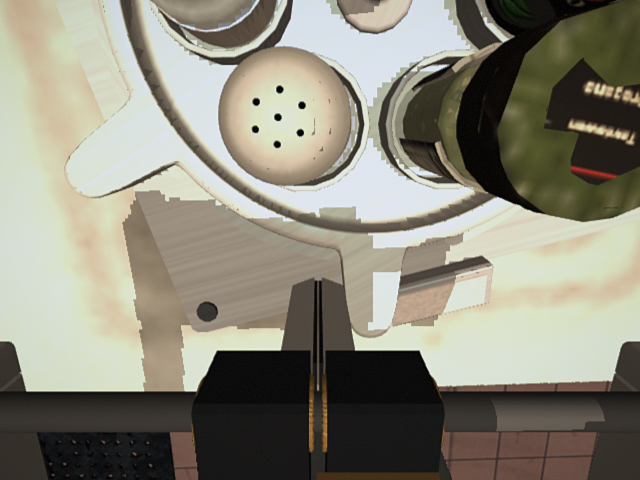

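The finger at (320,300) is pushing the lobe at (368,290). The wheel is turning at about 1 N, and the jars are standing. I'll continue the arc.

arm_command(targets=[0, 0, -1, 0, 6, 0, 1, 0, 0, -2, 0, 10, 0, 1, 0, 0, -3, -1, 15, 0, 1, 0, 0, -5, -1, 20, 0, 1, 0, 0, -6, -1, 25, 0, 1, 0, 0, -7, -1, 30, 0, 1, 0, 0, -8, -1, 35, 0, 1, 0, 0, -10, 0, 39, 0, 1, 0, 0, -11, 0, 44, 0, 1, 0, 0, -12, 1, 49, 0, 1, 0, 0, -14, 2, 54, 0, 1, 0, 0, -15, 3, 58, 0, 1, 0, 0, -16, 4, 63, 0, 1, 0, 0, -17, 6, 68, 0, 1, 0, 0, -19, 7, 72, 0, 1, 0, 0, -20, 9, 77, 0, 1, 0, 0, -21, 11, 81, 0, 1, 0, 0, -22, 13, 85, 0, 1, 0, 0, -24, 15, 90, 0, 1, 0, 0, -24, 15, 90, 0, 1])

```text
time: 9.35
tool_pos: [0.4313, -0.0664, 0.0275]
ee_rot: [3.141, 0.0, 0.379]
wrist_force: [0.1, -0.0, -0.3]
width: 0.0
finger_force: 0.0
```

```bash
python3 arc.py 192 194 196 198 199 200; cat >> h.py <<'E'
def lobes(s,P,zc=.042,c=(.555,-.005)):
    # wheel angle: rim-height points beyond r=.118 grouped by angle, mod 60
    b=inbase(P);r=np.hypot(b[...,0],b[...,1]);th=np.degrees(np.arctan2(b[...,1],b[...,0]))%360
    m=(abs(P[...,2]-zc)<.004)&(r>.122)&(r<.15)
    n,l,st,ce=cv2.connectedComponentsWithStats(m.astype(np.uint8))
    for i in range(1,n):
        if st[i,4]>30:
            q=l==i;e=np.unwrap(np.radians(th[q]));e=np.degrees(e);print('lobe',st[i],'mid',((e.min()+e.max())/2).round(1),'mean',e.mean().round(1),'span',np.ptp(e).round(1))
E
python3 - <<'E'
from h import *
s,T,P=wrist('w5.png');print('wrist');lobes(s,P)
s=snap('side','s5.png');print('side');lobes(s,cloud(s))
print('side t0');s=dict(np.load('side.npz'));lobes(s,cloud(s))
E
```

```text
t 9.35 tcp [ 0.4313 -0.0664  0.0275] rot [3.141 0.    0.379] F [ 0.1 -0.  -0.3] w 0.0 base [-0.1348 -0.0298] q6 [-0.28 -0.06  1.88 -0.    1.32  0.91]
192.0 0 0 -1 -1
194.0 -1 0 4 -1
196.0 -2 1 8 -1
198.0 -4 2 13 0
199.0 -4 2 16 0
200.0 -5 3 18 0
wrist
lobe [ 585   18   55   76 2960] mid 265.3 mean 264.9 span 11.7
lobe [  52  187   76   75 3112] mid 144.4 mean 144.6 span 12.1
lobe [ 341  260   60   63 2463] mid 204.2 mean 204.3 span 12.0
lobe [291 286  54  15 376] mid 192.8 mean 192.8 span 11.0
side
lobe [368 241  10   7  52] mid 325.9 mean 325.3 span 11.7
lobe [279 267  23  11  98] mid 198.3 mean 201.6 span 22.5
lobe [341 269  13   9  69] mid 263.2 mean 263.2 span 11.9
side t0
lobe [367 239  10   6  47] mid 330.3 mean 329.8 span 12.1
lobe [267 243  11   8  70] mid 148.8 mean 149.7 span 13.1
lobe [345 267  13  10  68] mid 268.3 mean 267.8 span 11.6
lobe [292 269  13  10  80] mid 207.7 mean 208.2 span 11.7
```

The wheel is at about +55°. I'll nudge it and measure again.

arm_command(targets=[0, 0, -1, 0, 3, 0, 1, 0, 0, -1, 0, 5, 0, 1, 0, 0, -2, 1, 7, 0, 1, 0, 0, -2, 1, 9, 0, 1, 0, 0, -3, 1, 10, 0, 1, 0, 0, -3, 1, 10, 0, 1])

```text
time: 10.05
tool_pos: [0.4358, -0.0746, 0.0275]
ee_rot: [3.142, -0.0, 0.432]
wrist_force: [0.2, 0.6, 0.0]
width: 0.0006
finger_force: 0.1
```

```bash
python3 - <<'E'
from h import *
state();s,T,P=wrist('w6.png');lobes(s,P)
s=snap('side','s6.png');print('side');lobes(s,cloud(s))
E
```

```text
t 10.05 tcp [ 0.4358 -0.0746  0.0275] rot [ 3.142 -0.     0.432] F [0.2 0.6 0. ] w 0.0006 base [-0.1325 -0.0389] q6 [-0.3  -0.04  1.87  0.    1.32  0.84]
lobe [ 576   16   64   75 3408] mid 268.6 mean 268.4 span 11.8
lobe [  50  189   74   75 3070] mid 147.8 mean 148.0 span 12.1
lobe [ 291  261  108   61 2840] mid 202.5 mean 206.4 span 22.3
side
lobe [367 239  11   8  52] mid 329.1 mean 328.7 span 12.5
lobe [344 267  13  10  71] mid 266.9 mean 266.8 span 11.3
lobe [286 269  18  10  91] mid 205.3 mean 205.9 span 15.7
```

arm_command(targets=[0, 0, 0, 0, 1, 0, 1, 0, 0, -1, 0, 2, 0, 1, 0, 0, -1, 1, 3, 0, 1, 0, 0, -1, 1, 3, 0, 1, 0, 0, -1, 1, 3, 0, 1])

```text
time: 10.65
tool_pos: [0.4379, -0.0769, 0.0275]
ee_rot: [3.141, -0.0, 0.449]
wrist_force: [-0.5, 0.5, -0.3]
width: 0.0005
finger_force: 0.1
```

```bash
python3 - <<'E'
from h import *
state();s,T,P=wrist('w7.png');lobes(s,P)
s=snap('side','s7.png');print('side');lobes(s,cloud(s))
E
```

```text
t 10.65 tcp [ 0.4379 -0.0769  0.0275] rot [ 3.141 -0.     0.449] F [-0.5  0.5 -0.3] w 0.0005 base [-0.131  -0.0416] q6 [-0.3  -0.04  1.86 -0.    1.32  0.82]
lobe [ 574   16   66   74 3461] mid 269.9 mean 269.7 span 11.8
lobe [  50  193   76   74 3054] mid 149.2 mean 149.3 span 12.1
lobe [ 291  262  108   61 2815] mid 203.8 mean 207.7 span 22.5
side
lobe [367 239  10   7  50] mid 330.3 mean 330.0 span 13.3
lobe [267 244  11   7  41] mid 150.7 mean 151.7 span 12.2
lobe [346 267  12  10  70] mid 268.8 mean 268.3 span 11.0
lobe [282 269  23  10 105] mid 202.8 mean 205.9 span 21.9
```

The wheel is now at 60° within about 0.5°. Next I work out the retreat and the spot on the far side of the knob, and check how close the furniture is there.

```bash
python3 - <<'E'
from h import *
o=robot.get_obs();R=Ro.from_euler('xyz',o['ee_rot']).as_matrix();a=.243
print('az',np.degrees(o['ee_rot'][2]-a))
for b in((.050,-.192,.21),):
    p=np.array([.555+np.cos(a)*b[0]-np.sin(a)*b[1],-.005+np.sin(a)*b[0]+np.cos(a)*b[1],b[2]]);print(p.round(3),(R.T@(p-o['tool_pos'])*1000).round())
P=np.load('w1.npz')['P'];Q=cloud(np.load('side.npz'))
for X in(P,Q):
    m=(X[...,2]>.01)&(X[...,1]<-.08)&(X[...,1]>-.3)&(X[...,0]>.6)&(X[...,0]<.9);q=X[m];print(len(q),q[:,0].min() if len(q) else 0)
    for x in np.arange(.64,.9,.03):
        k=abs(q[:,0]-x)<.015; print(x.round(2),k.sum(),q[k][:,2].max().round(3) if k.any() else '')
E
```

```text
az 11.82811376614466
[ 0.65  -0.179  0.21 ] [ 146.  184. -182.]
1283 0.6000221577580176
0.64 416 0.041
0.67 0 
0.7 0 
0.73 10 0.015
0.76 0 
0.79 0 
0.82 0 
0.85 0 
0.88 0 
5078 0.6002856364692891
0.64 24 0.03
0.67 1 0.01
0.7 0 
0.73 1177 0.057
0.76 457 0.055
0.79 181 0.051
0.82 211 0.05
0.85 245 0.051
0.88 2574 0.499
```

arm_command(targets=[0, 0, 0, 0, -8, 0, 1, 0, 0, 0, -4, -8, -50, 1, 0, 0, 0, -4, -8, -100, 1, 0, 0, 0, -4, -8, -150, 1, 0, 0, 0, -4, -8, -182, 1, 0, 0, 4, 26, 32, -182, 1, 0, 0, 8, 56, 72, -182, 1, 0, 0, 12, 86, 110, -182, 1, 0, 0, 12, 116, 147, -182, 1, 0, 0, 12, 146, 184, -182, 1, 0, 0, 12, 146, 184, -182, 1])

```text
time: 11.85
tool_pos: [0.6523, -0.1808, 0.2021]
ee_rot: [-3.137, 0.006, 0.239]
wrist_force: [-0.1, 0.4, -2.1]
width: 0.0005
finger_force: 0.0
```

```bash
python3 - <<'E'
from h import *
state();s,T,P=wrist('w8.png')
s=snap('side','s8.png');lobes(s,cloud(s));knob()
c=s['color'][190:310,240:400,::-1];cv2.imwrite('pics/c8.png',cv2.resize(c,None,fx=5,fy=5,interpolation=cv2.INTER_CUBIC))
E
```

```text
t 11.85 tcp [ 0.6523 -0.1808  0.2021] rot [-3.137  0.006  0.239] F [-0.1  0.4 -2.1] w 0.0005 base [ 0.0521 -0.1941] q6 [-0.35  0.38  1.02 -0.    1.75  0.98]
lobe [367 239  10   7  51] mid 330.2 mean 329.7 span 11.0
lobe [267 243  11   8  73] mid 149.8 mean 150.5 span 12.9
lobe [292 269  13  10  79] mid 208.5 mean 208.5 span 11.0
lobe [346 268  12   9  67] mid 268.0 mean 267.9 span 10.7
knob? [359 280   8  16  98] [-0.0117 -0.1871] 0.006 0.05
```

View pics/c8.png

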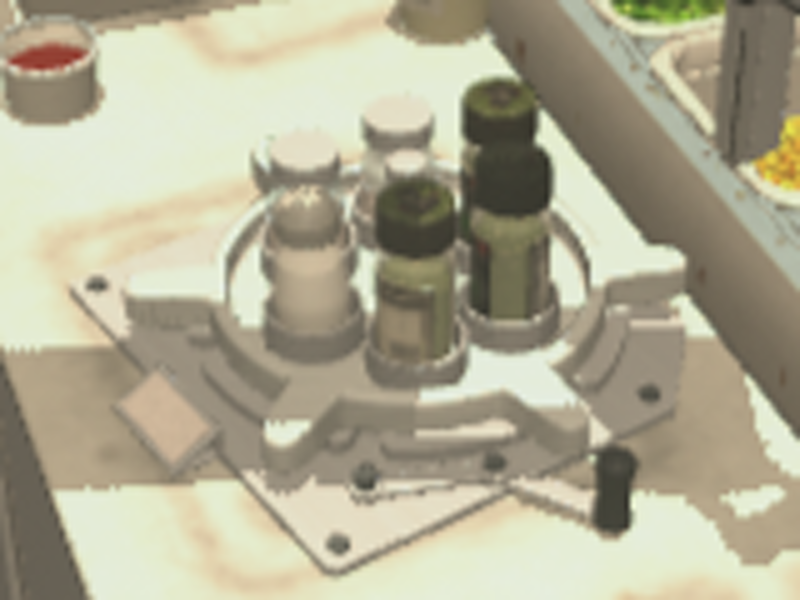

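The crop shows the shaker at the front over the tab, at (310,250), and the open lever with its knob at (613,490). I'll descend behind the knob and push it home.

arm_command(targets=[0, 0, 0, 0, 0, 0, 1, 0, 0, 0, 0, 0, 50, 1, 0, 0, 0, 0, 0, 100, 1, 0, 0, 0, 0, 0, 150, 1, 0, 0, 0, 0, 0, 185, 1, 0, 0, 0, 0, 0, 185, 1, 0, 0, 0, -15, 0, 185, 1, 0, 0, 0, -28, 0, 185, 1, 0, 0, 0, -34, 0, 185, 1, 0, 0, 0, -38, 0, 185, 1, 0, 0, 0, -42, 0, 185, 1, 0, 0, 0, -46, 0, 185, 1, 0, 0, 0, -50, 0, 185, 1, 0, 0, 0, -53, 0, 185, 1, 0, 0, 0, -56, 0, 185, 1, 0, 0, 0, -58, 0, 185, 1, 0, 0, 0, -60, 0, 185, 1, 0, 0, 0, -60, 0, 185, 1])

```text
time: 13.8
tool_pos: [0.5903, -0.1932, 0.024]
ee_rot: [-3.141, 0.001, 0.24]
wrist_force: [1.1, -0.1, -0.5]
width: 0.0002
finger_force: 0.2
```

```bash
python3 - <<'E'
from h import *
state();knob()
E
```

```text
t 13.8 tcp [ 0.5903 -0.1932  0.024 ] rot [-3.141e+00  1.000e-03  2.400e-01] F [ 1.1 -0.1 -0.5] w 0.0002 base [-0.011  -0.1911] q6 [-0.41  0.34  1.44  0.    1.37  0.92]
knob? [353 285   8  17 106] [-0.0361 -0.1934] 0.008 0.05
```

arm_command(targets=[0, 0, 0, -2, 0, 0, 1, 0, 0, 0, -4, 0, 0, 1, 0, 0, 0, -6, 0, 0, 1, 0, 0, 0, -8, 0, 0, 1, 0, 0, 0, -8, 0, 0, 1])

```text
time: 14.35
tool_pos: [0.586, -0.1945, 0.0246]
ee_rot: [3.141, -0.007, 0.24]
wrist_force: [7.7, 1.2, -3.9]
width: 0.0003
finger_force: 4.1
```

The stop is felt at about 8 N. I'll press slightly more, then back off and rise clear.

arm_command(targets=[0, 0, 0, -2, 0, 0, 1, 0, 0, 0, -3, 0, 0, 1, 0, 0, 0, -3, 0, 0, 1, 0, 0, 0, 10, 0, 0, 1, 0, 0, 0, 40, 0, 0, 1, 0, 0, 0, 50, 0, -50, 1, 0, 0, 0, 50, 0, -100, 1, 0, 0, 0, 50, 0, -150, 1, 0, 0, 0, 50, 0, -200, 1, 0, 0, 0, 50, 40, -230, 1, 0, 0, 0, 50, 40, -230, 1, 0, 0, 0, 50, 40, -230, 1])

```text
time: 15.55
tool_pos: [0.641, -0.2229, 0.2546]
ee_rot: [-3.141, 0.0, 0.239]
wrist_force: [-0.3, 0.5, -1.4]
width: 0.0007
finger_force: 0.0
```

```bash
python3 - <<'E'
from h import *
state();knob();s=snap('side','s9.png');lobes(s,cloud(s))
t=cloud(dict(np.load('side.npz')));s0=np.load('side.npz');P=t
k=(s0['color'].max(-1)<80)&(P[...,2]>.005)&(P[...,2]<.06)&(P[...,1]<-.15)&(P[...,1]>-.24)&(P[...,0]>.5)&(P[...,0]<.68)
print('knob t0',k.sum(),inbase(np.median(P[k],0)).round(4),cv2.boundingRect(k.astype(np.uint8)))
c=s['color'][190:310,240:400,::-1];cv2.imwrite('pics/c9.png',cv2.resize(c,None,fx=5,fy=5,interpolation=cv2.INTER_CUBIC))
E
```

```text
t 15.55 tcp [ 0.641  -0.2229  0.2546] rot [-3.141  0.     0.239] F [-0.3  0.5 -1.4] w 0.0007 base [ 0.0311 -0.2322] q6 [-0.42  0.38  0.92  0.    1.84  0.91]
knob? [351 286   8  16  99] [-0.0404 -0.1932] 0.006 0.05
lobe [367 239  10   7  50] mid 330.1 mean 330.1 span 11.7
lobe [267 243  11   8  70] mid 149.9 mean 150.0 span 13.8
lobe [345 267  13  10  71] mid 268.1 mean 268.0 span 11.1
lobe [292 269  12  10  74] mid 208.0 mean 208.2 span 11.7
knob t0 95 [-0.0401 -0.1931] (352, 286, 7, 16)
```

View pics/c9.png

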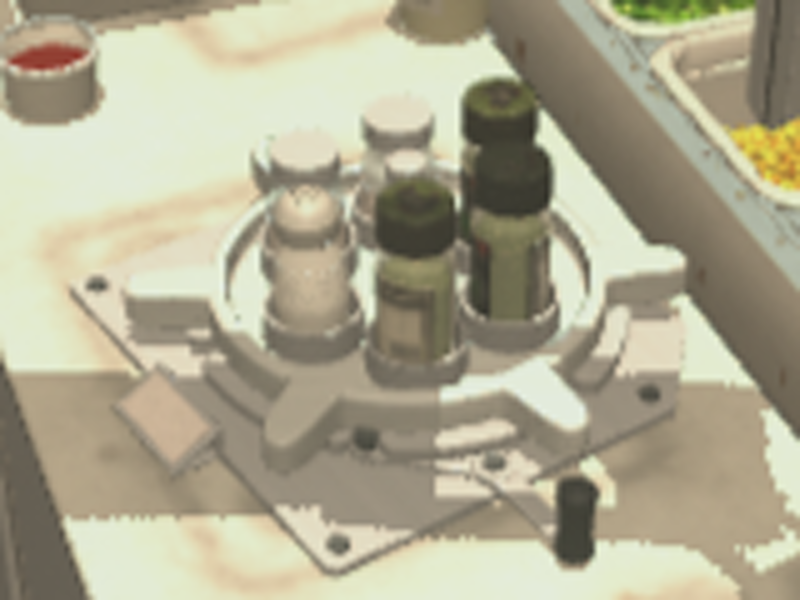

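The knob is back at its starting position (575,520), so the lever is home. The shaker stands at the front (310,250) over the tab, all the jars are upright, and the robot is clear.

```bash
python3 -c "
from bench import robot
print(robot.close_job())"
```

```text
the job is handed in; nothing more can be done
None
```

The salt shaker stands at the front over the label tab with the wheel locked (lever knob back at its starting position), all jars upright and the robot clear; I handed the job in at about 16 s, and no verdict came back.

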